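# Slide a cracked wing-mirror glass off the bench hook into the scrap bin

### The arm

A 6-joint arm with a two-finger parallel gripper is mounted at the origin on the work surface. World frame = base frame: x ahead of the robot, y to its left, z up, the work surface at z = 0. Lengths are in m, angles in rad, forces in N, time in s.
With the tool pointing down it reaches from about 0.35 to 0.975 m from the base axis. Payload 4.9 kg.
Tool frame: the origin (TCP) lies midway between the tips of the shut fingers; the grasp point (between the pads) lies 19 mm behind it (manip.pinch_z is the distance from the TCP to the grasp point, in m); z points along the fingers, y is the direction in which the jaws open and shut (so a half turn about z gives the same grasp; the last joint's range is limited). The gripper opens to 85 mm and grips with 20 to 120 N. Pads are 22 mm wide; open, the fingers measure 114 mm over their backs; the gripper's body (76 mm by 85 mm) begins 54 mm behind the grasp point. The pads swing forward as they close: fully open they stand 13 mm farther back than shut.
Start: joints at [1.087, 0.053, 1.613, -0, 1.476, -0.119], TCP at [0.223, 0.584, 0.231] pointing down, gripper open.
Joint ranges: [-3.01, 3.01], [-1.01, 2.22], [0.06, 2.58], [-1.02, 4.17], [0.09, 2.62], [-3.14, 3.14]. Speed limits (rad/s): [2.57, 2.57, 3.14, 3.14, 3.14, 3.14].

### API

Orientations are given as a unit quaternion [w, x, y, z].
In Python, from plant import manip gives the robot as it stands.
- The arm moves only by the tool drive_tool, never from a script. Its argument "commands" is text: rows parted by semicolons, each of 5 numbers parted by spaces: the finger opening in mm, from 0 to 85.4, then the shift along the tool's x, y, z in units of 30 mm (1.0 is 30 mm), then the turn about the tool's z in degrees. A call has exactly 8 rows; each row shifts and turns the commanded pose from where the row before left it, along the tool's axes as they then stand; what a row does not reach is not made up. A row lasts 1/8 s, in which the tool goes at most 62.5 mm and 10.7 degrees, less where a joint would pass 70% of its speed; a pose out of reach is approached as far as the arm can. A call is refused whole if a number of a shift passes 1 or a number of a turn 10.7, either way. A call with a gripper value outside its range is refused whole. The fingers move at their own pace and stop on an object; the grip force is fixed at half the most. Time passes only in rows, so rows that do not move let the fingers close, or fill a call up. It gives the time, the measured TCP pose, the force and the opening at its end, in the units of the state.
- manip.state(): the state, without advancing time (a new reading comes with each control period).
- manip.grab_frame(name): name is "scene" or "top" or "wrist"; returns the picture (480x640x3 uint8, red, green, blue); there is no depth.
- manip.camera_params(name): a dict with "fx", "fy", "cx", "cy" (pixels), "xyz" and "orientation" of the camera in the world. Camera axes: x right, y down, z forward; pixel columns grow to the right and rows downward; lengths in m; the calibration is good to about 2 mm. A picture is of the moment at which its call begins: read the wrist's pose just before it. camera_params takes no time and is no camera call; for the wrist camera it gives the pose at the moment of the call.
- manip.job_done(): hands the job in, once; it reports no verdict.
The state is a dict: "time": time; "joint_pos": joint angles; "joint_vel": joint speeds; "joint_efforts": joint torques, N m; "tool_pos": TCP position; "tool_rot": TCP orientation; "contact_force": force on the tool from outside, world axes, zero at the start; "ft_torque": the same for the moment, N m; "gripper_width": opening from 0.0 (shut) to 1.0 (fully open).
Only numpy, scipy, OpenCV 4.12 (cv2) and the standard library are available. Lean on these libraries where they do the work, as an engineer would, in place of code of your own. Each camera call takes 0.05 s, during which the arm holds its last target. There are 200 camera calls.

### The job

The cracked wing-mirror glass lying in the fence corner of the bench hook is scrap: slide the scrap bin along its rail until it hangs below the bench hook, then slide the glass out over the front edge so that it drops into the bin. It splinters if more than about 15 N is put on it, so bear on it only lightly. Leave the mirror housing, the carton with the new glass and the spray can where they are.

Things in the scene. Friction and masses are not known exactly. Their poses are not given: they have to be found in the camera images.
- glass: cracked wing-mirror glass on black plastic backing: flat plate 96 (x) by 156 (y) by 8 mm, corners rounded 20 mm, 0.22 kg, too wide to grasp. Origin: centre of its underside. Starts flat on the board, rear and left edges 1 to 5 mm from the fences. A fingertip pressing 5 to 8 N on its face drags it along by friction (glass on board about 0.4); over 15 N from the fingers splinters it
- board: bench hook, fixed: plywood board 180 (x) by 220 (y) by 18 mm, cleat below hooked over the bench's front (+x) edge. Origin: centre of its underside; the glass lies 18 mm above. Stands on 4 to 12 mm packing, height known only by measurement. Fences on top, 18 mm wide, 16 mm high: back fence along the whole edge near the robot, side fence on the left (+y) edge, ending 42 mm short of the front
- board_front (a point): middle of the top edge of the board's open front (+x) side, over which the glass is to drop; 90 mm ahead of the board's middle, flush with the cleat's outer face
- bin (a joint): place of the sheet-steel scrap bin on the rail under the bench's front edge: world y of its centre in m, grows to the left (+y), -0.35 to 0.35. It slides with about 2.5 N of friction and stays where it is left; a fingertip pushes it from inside or outside one of its end walls
- bin_mouth (a point): centre of the bin's open mouth at rim height, 45 mm below the bench top; axes as the world's. The mouth is 165 (x) by 220 mm (y) inside, walls 3 mm with a 6 mm beaded rim, inner depth 110 mm; a few small flat scraps lie in it. The wall nearest the bench stands about 6 mm beyond the board's front edge
- shell: bystander: empty black wing-mirror housing lying open side up, 135 (x) by 200 (y) by 66 mm, on the other side of the bench's middle from the bench hook. Origin: centre of its underside
- carton: bystander: open cardboard carton with the new mirror glass, 130 by 190 by 32 mm, far right. Origin: centre of its underside
- can: bystander: upright spray can, 53 mm wide, 170 mm high, far left. Origin: centre of its underside
Not all that is in view belongs to the job. Of the things like the glass, leave any that is turquoise; of the rest the larger one is meant.

How it is judged:
By the outcome, as a careful person would: the job done as asked, in the order asked, and still so for the second after the job is handed in, with the robot touching nothing.
It also fails if it takes over 72 s, if anything falls off the work surface, if the arm or the gripper's body presses on something with over 40 N, if the wrist force passes 120 N, or if a joint passes its speed limit or range.

## Working session

There is one attempt and no reset: what is moved stays moved. The work goes in short steps, Python scripts to look and compute and a tool call to move; the robot and the scene stay as the last step left them, time stands still between calls to the robot, and variables do not carry over. Pictures are saved under pics/ and viewed, about 8 in all and at most 12, crops included, and the job is handed in when it is done.

Besides the shell and the picture viewer there is one more tool, called after "Request:" by a JSON object that holds its "api" and its "payload", one argument or row to a line. drive_tool: Moves the arm, as the interface text tells. Its arguments: {"type":"object","properties":{"commands":{"type":"string"}},"required":["commands"]}

```bash
mkdir -p pics
cat > h.py <<'E'
import numpy as np, cv2
from scipy.spatial.transform import Rotation as R
from plant import manip
def rot(q): return R.from_quat([q[1],q[2],q[3],q[0]])
def snap(n,f):
    p=manip.camera_params(n); im=manip.grab_frame(n); cv2.imwrite(f,im[:,:,::-1]); return im,p
def w(p,u,v,z):
    d=rot(p["orientation"]).apply([(u-p["cx"])/p["fx"],(v-p["cy"])/p["fy"],1]); o=np.array(p["xyz"])
    return o+d*(z-o[2])/d[2]
def px(p,X):
    c=rot(p["orientation"]).inv().apply(np.array(X)-p["xyz"]); return p["fx"]*c[0]/c[2]+p["cx"],p["fy"]*c[1]/c[2]+p["cy"]
E
python3 - <<'E'
from h import *
s=manip.state(); print(s)
for n in("top","scene"):
    im,p=snap(n,f"pics/{n}0.png"); print(n,p)
E
```

```text
{'time': 0.0, 'joint_pos': array([ 1.08696897e+00,  5.33675188e-02,  1.61429072e+00,  2.96900145e-06,
        1.47602935e+00, -1.18970799e-01]), 'joint_vel': array([ 0.00044055, -0.00077048, -0.00099558,  0.00099431,  0.00019262,
        0.0008025 ]), 'joint_efforts': array([-3.61760496e-03, -3.93681121e+01, -3.70176959e+01, -4.32929937e-04,
        7.23779565e-03,  1.48106415e-05]), 'tool_pos': array([0.22269631, 0.58330485, 0.23005839]), 'tool_rot': array([-3.12358950e-04,  1.81418128e-01,  9.83405494e-01, -9.99812256e-04]), 'contact_force': array([-0.18469236, -0.36224802, -0.71531382]), 'ft_torque': array([ 0.01104815, -0.00751049, -0.04388392]), 'gripper_width': 0.9988189146581004}
top {'fx': 492.55995828541376, 'fy': 492.55995828541376, 'cx': 313.9650887259631, 'cy': 234.2472566983068, 'xyz': array([ 0.33280012, -0.001394  ,  1.25477   ]), 'orientation': array([ 0.03346115, -0.69924321,  0.71274735, -0.04393745])}
scene {'fx': 554.2952904685545, 'fy': 554.2952904685545, 'cx': 313.92069754532446, 'cy': 238.50559658683088, 'xyz': array([1.10416859, 0.14890429, 0.90018335]), 'orientation': array([-0.18682488,  0.58732863,  0.75068828, -0.23792571])}
```

View pics/top0.png

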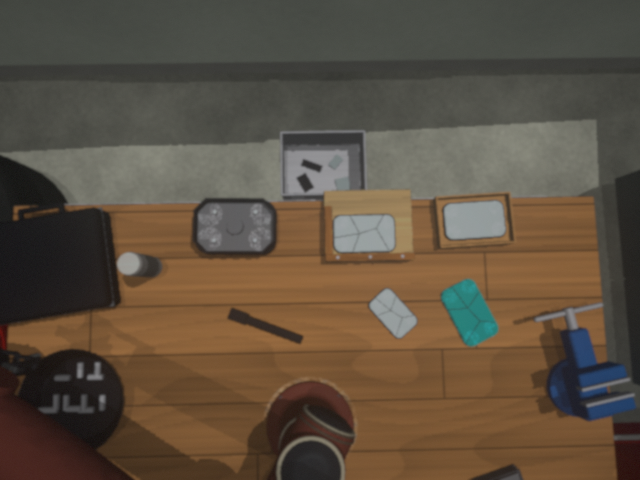

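View pics/scene0.png

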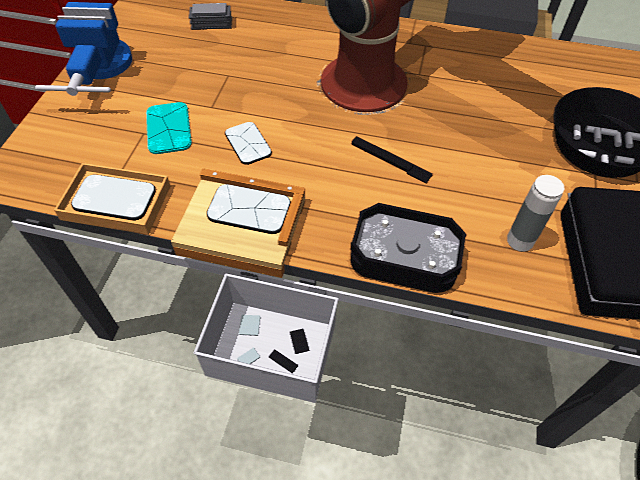

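The top view shows the bin at about cols 281–365 and rows 131–198. The board is at cols 323–412 and rows 190–262, with the large cracked glass on it at cols 333–396 and rows 213–254. The two decoys, one small and one turquoise, lie on the bench. The scene view agrees.

Run:
```python
from h import *
p=manip.camera_params("top");q=manip.camera_params("scene")
for n,u,v,z in [("bin FL",281,132,-.045),("bin FR",364,131,-.045),("bin BR",365,190,-.045),("board FL",324,192,.026),("FR",411,190,.026),("BR",412,261,.042),("BL",325,263,.042),("glass L",333,234,.034),("glass R",396,234,.034),("glass F",364,213,.034),("glass B",364,254,.034),("shell R",276,228,.066),("shell F",236,198,.066)]: print(n,w(p,u,v,z)[:2].round(3))
for n,u,v,z in [("bin FL",321,397,-.045),("bin BL",337,298,-.045),("bin BR",228,276,-.045),("bin FR",196,352,-.045),("board FL",284,273,.026),("FR",174,252,.026),("glass F",245,231,.034),("glass L",292,212,.034),("glass R",208,207,.034)]: print("s",n,w(q,u,v,z)[:2].round(3))
im=cv2.imread("pics/top0.png")[120:270,270:430]; im2=cv2.imread("pics/scene0.png")[160:400,160:360]
cv2.imwrite("pics/c.png",np.hstack([cv2.resize(im,(400,375),interpolation=2),cv2.resize(im2,(400,480)[:1]+(375,),interpolation=2)]))
```

```text
bin FL [0.756 0.062]
bin FR [ 0.756 -0.164]
bin BR [ 0.593 -0.162]
board FL [ 0.575 -0.049]
FR [ 0.576 -0.27 ]
BR [ 0.395 -0.261]
BL [ 0.394 -0.046]
glass L [ 0.467 -0.068]
glass R [ 0.464 -0.226]
glass F [ 0.518 -0.147]
glass B [ 0.415 -0.144]
shell R [0.48  0.072]
shell F [0.556 0.168]
s bin FL [0.78  0.082]
s bin BL [0.583 0.067]
s bin BR [ 0.586 -0.155]
s bin FR [ 0.754 -0.158]
s board FL [ 0.594 -0.033]
s FR [ 0.599 -0.249]
s glass F [ 0.525 -0.131]
s glass L [ 0.459 -0.055]
s glass R [ 0.487 -0.22 ]
```

Request:
{"api": "drive_tool", "payload": {
  "commands": "0 0 0 0 -10.45; 0 0 0 0 -10.45; 0 -0.65 -1 0 0; 0 -0.65 -1 0 0; 0 -0.65 -1 0 0; 0 -0.65 -1 0 0; 0 -0.65 -1 0 0; 0 -0.65 -1 0 0"
}}

```text
time: 1.1
tool_pos: [0.3402, 0.4026, 0.2307]
tool_rot: [-0.0, -0.0, 1.0, -0.0]
contact_force: [-1.3, -0.6, 0.3]
gripper_width: -0.002
```

Request:
{"api": "drive_tool", "payload": {
  "commands": "0 -0.65 -1 0 0; 0 -0.65 -1 0 0; 0 -0.65 -1 0 0; 0 -0.65 -1 0 0; 0 -0.65 -1 0 0; 0 -0.65 -1 0 0; 0 -0.65 -1 0 0; 0 -0.65 -1 0 0"
}}

```text
time: 2.1
tool_pos: [0.4962, 0.1628, 0.2308]
tool_rot: [-0.0, 0.0, 1.0, -0.0]
contact_force: [0.4, 0.1, -0.9]
gripper_width: 0.0
```

Request:
{"api": "drive_tool", "payload": {
  "commands": "0 -0.65 -1 0 0; 0 -0.65 -1 0 0; 0 -0.65 -1 0 0; 0 -0.65 -1 0 0; 0 -0.65 -1 0 0; 0 -0.65 -1 0 0; 0 -0.65 -1 0 0; 0 -0.65 -1 0 0"
}}

```text
time: 3.1
tool_pos: [0.6522, -0.0771, 0.2306]
tool_rot: [-0.001, 0.0, 1.0, 0.0]
contact_force: [-0.6, -0.1, 0.5]
gripper_width: 0.001
```

Request:
{"api": "drive_tool", "payload": {
  "commands": "0 -0.65 -0.2 1 0; 0 0 -0.2 1 0; 0 0 0 1 0; 0 0 0 1 0; 0 0 0 1 0; 0 0 0 1 0; 0 0 0 1 0; 0 0 0 1 0"
}}

```text
time: 4.1
tool_pos: [0.6709, -0.088, -0.0103]
tool_rot: [-0.0, 0.0, 1.0, 0.0]
contact_force: [0.4, 0.2, -0.2]
gripper_width: -0.002
```

Request:
{"api": "drive_tool", "payload": {
  "commands": "0 0 0 0.7 0; 0 0 0 0.7 0; 0 0 0 0.7 0; 0 0 -0.4 0 0; 0 0 -0.4 0 0; 0 0 -0.4 0 0; 0 0 -0.4 0 0; 0 0 -0.4 0 0"
}}

```text
time: 5.1
tool_pos: [0.6719, -0.1487, -0.0711]
tool_rot: [0.001, 0.0, 1.0, 0.001]
contact_force: [0.0, 3.4, 2.6]
gripper_width: 0.001
```

Request:
{"api": "drive_tool", "payload": {
  "commands": "0 0 -0.4 0 0; 0 0 -0.4 0 0; 0 0 -0.4 0 0; 0 0 -0.4 0 0; 0 0 -0.4 0 0; 0 0 -0.3 0 0; 0 0 -0.2 0 0; 0 0 -0.1 0 0"
}}

```text
time: 6.1
tool_pos: [0.6713, -0.2265, -0.0719]
tool_rot: [-0.0, 0.0, 1.0, 0.0]
contact_force: [0.9, 2.0, 1.1]
gripper_width: 0.001
```

Run:
```python
from h import *
im,p=snap("top","pics/t1.png"); im2,_=snap("scene","pics/s1.png")
a=cv2.resize(im[115:275,260:460],(800,640),interpolation=2)[:600]
cv2.imwrite("pics/t1c.png",a[:,:,::-1])
print(manip.state()["tool_pos"])
```

```text
[ 0.67089884 -0.22676511 -0.07206678]
```

View pics/t1c.png

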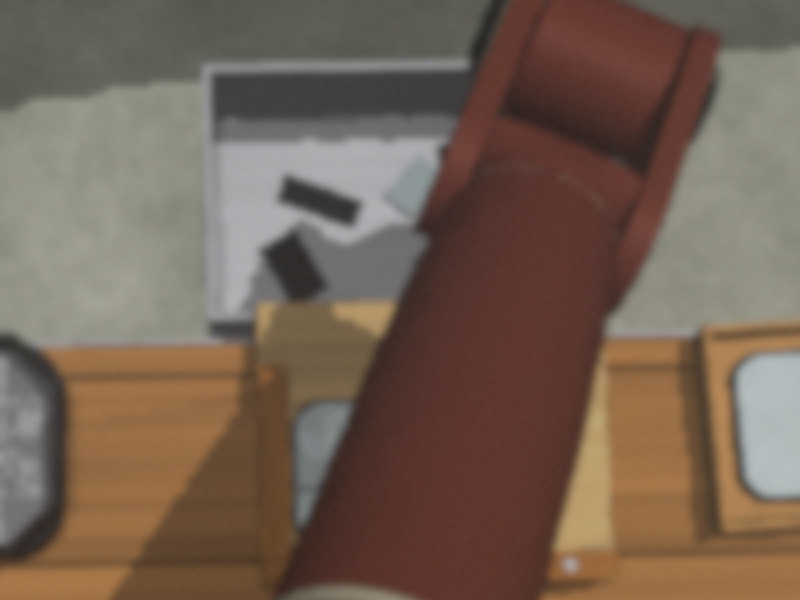

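The crop shows the bin's left outer edge at full-image col ~311.7 and its front at row ~131. The board's left edge is at col ~324 and its right edge at ~413.

Run:
```python
from h import *
p=manip.camera_params("top")
for u,v,z in [(260+203/4,115+64/4,-.045),(260+208/4,115+325/4,-.045),(260+257/4,115+303/4,.026),(260+612/4,115+303/4,.026)]: print(w(p,u,v,z).round(3))
```

```text
[ 0.758 -0.019 -0.045]
[ 0.578 -0.019 -0.045]
[ 0.578 -0.049  0.026]
[ 0.574 -0.275  0.026]
```

Request:
{"api": "drive_tool", "payload": {
  "commands": "0 0 -0.2 0 0; 0 0 -0.2 0 0; 0 0 -0.2 0 0; 0 0 -0.1 0 0; 0 0 -0.03 0 0; 0 0 0.3 0 0; 0 0 0.4 0 0; 0 0 0 -1 0"
}}

```text
time: 7.2
tool_pos: [0.669, -0.2244, -0.0446]
tool_rot: [-0.003, -0.001, 1.0, 0.001]
contact_force: [-0.2, -0.1, -0.7]
gripper_width: 0.001
```

Request:
{"api": "drive_tool", "payload": {
  "commands": "0 0 0.2 -1 0; 0 0 0.2 -1 0; 0 0.5 0.4 -1 0; 0 1 0.5 -1 0; 0 1 0.5 -1 0; 0 1 0 -1 0; 0 1 0 -1 0; 0 0 0 0 0"
}}

```text
time: 8.2
tool_pos: [0.5371, -0.1732, 0.172]
tool_rot: [0.003, -0.0, 1.0, -0.002]
contact_force: [0.4, 0.8, 0.5]
gripper_width: 0.002
```

Run:
```python
from h import *
im,p=snap("wrist","pics/w2.png"); im2,pt=snap("scene","pics/s2.png")
print(p, manip.state()["tool_pos"])
a=im2[150:420,150:390]
cv2.imwrite("pics/c2.png",np.hstack([cv2.resize(im,(440,330),interpolation=3),cv2.resize(a,(360,330),interpolation=2)])[:,:,::-1])
```

```text
{'fx': 370.9801746445792, 'fy': 370.9801746445792, 'cx': 314.63545029148315, 'cy': 240.56306589602752, 'xyz': array([ 0.46661558, -0.17153727,  0.31578755]), 'orientation': array([0.10275061, 0.69961615, 0.69990246, 0.10057883])} [ 0.53670982 -0.17267138  0.1686177 ]
```

View pics/c2.png

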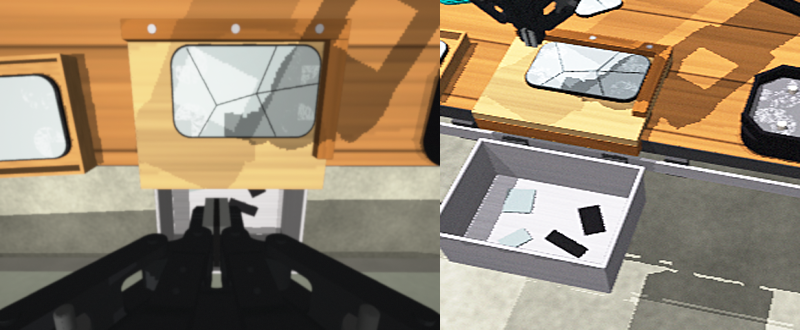

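In the wrist view (shown at 0.6875 scale) the glass spans cols 170–315 and rows 44–137. The board's front edge is at row 188, cols 141–325, and the bin rim runs from col 156 to col 305.

Run:
```python
from h import *
R_=lambda x:x
p={'fx': 370.98,'fy':370.98,'cx':314.635,'cy':240.563,'xyz':np.array([ 0.46661558,-0.17153727,0.31578755]),'orientation':[0.10275061,0.69961615,0.69990246,0.10057883]}
k=640/440
for n,u,v,z in [("binL",305,205,-.045),("binR",156,205,-.045),("bdFR",141,188,.026),("bdFL",325,188,.026),("gR",170,91,.034),("gL",315,91,.034),("gB",243,44,.034),("gF",243,137.5,.034),("fenceL in",317,120,.042)]: print(n,w(p,u*k,v*k,z).round(3))
```

```text
binL [ 0.637 -0.036 -0.045]
binR [ 0.638 -0.266 -0.045]
bdFR [ 0.581 -0.264  0.026]
bdFL [ 0.581 -0.04   0.026]
gR [ 0.468 -0.222  0.034]
gL [ 0.468 -0.068  0.034]
gB [ 0.422 -0.145  0.034]
gF [ 0.518 -0.143  0.034]
fenceL in [ 0.497 -0.065  0.042]
```

Request:
{"api": "drive_tool", "payload": {
  "commands": "0 0.7 0.25 0.6 0; 0 0.7 0.25 0.6 0; 0 0.7 0.25 0.6 0; 0 0.63 0.18 0.6 0; 0 0 0 0.7 0; 0 0 0 0.6 0; 0 0 0 0.3 0; 0 0 0 0 0"
}}

```text
time: 9.3
tool_pos: [0.4543, -0.1449, 0.0473]
tool_rot: [-0.001, -0.0, 1.0, 0.0]
contact_force: [0.2, -0.6, 0.0]
gripper_width: 0.004
```

Run:
```python
from h import *
s=manip.state(); print(s["tool_pos"],s["contact_force"])
```

```text
[ 0.45425476 -0.14487432  0.04733037] [ 0.1831031  -0.57676258  0.04806922]
```

Request:
{"api": "drive_tool", "payload": {
  "commands": "0 0 0 0.1 0; 0 0 0 0.1 0; 0 0 0 0.03 0; 0 0 0 0.02 0; 0 0 0 0.02 0; 0 0 0 0 0; 0 0 0 0 0; 0 0 0 0 0"
}}

```text
time: 10.3
tool_pos: [0.4546, -0.1452, 0.0402]
tool_rot: [0.0, 0.0, 1.0, -0.0]
contact_force: [-1.3, -0.8, -0.3]
gripper_width: 0.001
```

Request:
{"api": "drive_tool", "payload": {
  "commands": "0 0 0 0.01 0; 0 0 0 0.01 0; 0 0 0 0.01 0; 0 0 0 0.01 0; 0 0 0 0.01 0; 0 0 0 0.01 0; 0 0 0 0 0; 0 0 0 0 0"
}}

```text
time: 11.3
tool_pos: [0.4545, -0.1451, 0.0384]
tool_rot: [0.0, -0.0, 1.0, -0.0]
contact_force: [0.9, -0.0, -0.4]
gripper_width: -0.0
```

Request:
{"api": "drive_tool", "payload": {
  "commands": "0 0 0 0.01 0; 0 0 0 0.01 0; 0 0 0 0.01 0; 0 0 0 0.01 0; 0 0 0 0.01 0; 0 0 0 0.01 0; 0 0 0 0 0; 0 0 0 0 0"
}}

```text
time: 12.3
tool_pos: [0.4545, -0.1452, 0.0366]
tool_rot: [-0.0, 0.0, 1.0, 0.0]
contact_force: [1.1, -0.6, -1.6]
gripper_width: -0.002
```

Request:
{"api": "drive_tool", "payload": {
  "commands": "0 0 0 0.01 0; 0 0 0 0.01 0; 0 0 0 0.01 0; 0 0 0 0.01 0; 0 0 0 0 0; 0 0 0 0 0; 0 0 0 0 0; 0 0 0 0 0"
}}

```text
time: 13.3
tool_pos: [0.4545, -0.1451, 0.0354]
tool_rot: [-0.0, -0.0, 1.0, -0.0]
contact_force: [0.4, 0.3, -0.1]
gripper_width: -0.001
```

Request:
{"api": "drive_tool", "payload": {
  "commands": "0 0 0 0.01 0; 0 0 0 0.01 0; 0 0 0 0.01 0; 0 0 0 0.01 0; 0 0 0 0 0; 0 0 0 0 0; 0 0 0 0 0; 0 0 0 0 0"
}}

```text
time: 14.3
tool_pos: [0.4548, -0.1453, 0.0352]
tool_rot: [-0.0, -0.0, 1.0, -0.0]
contact_force: [-3.2, 2.0, 7.3]
gripper_width: -0.0
```

Contact at 7 N puts the glass top at z ≈ 0.035. Next I drag it slowly.

Request:
{"api": "drive_tool", "payload": {
  "commands": "0 -0.05 0 0 0; 0 -0.1 0 0 0; 0 -0.1 0 0 0; 0 -0.1 0 0 0; 0 -0.1 0 0 0; 0 -0.1 0 0 0; 0 -0.05 0 0 0; 0 0 0 0 0"
}}

```text
time: 15.3
tool_pos: [0.4731, -0.1456, 0.0352]
tool_rot: [0.0, -0.0, 1.0, -0.0]
contact_force: [-2.5, 0.1, 6.2]
gripper_width: 0.0
```

Run:
```python
from h import *
im,p=snap("wrist","pics/w3.png"); s=manip.state(); print(s["tool_pos"],s["contact_force"],p["xyz"],p["orientation"])
cv2.imwrite("pics/w3c.png",cv2.resize(im,(480,360),interpolation=3)[:,:,::-1])
```

```text
[ 0.47305649 -0.14563429  0.03516104] [-1.95270064 -0.24944195  6.82685315] [ 0.40337509 -0.14433884  0.17936932] [0.09994369 0.69996505 0.7001269  0.09941081]
```

View pics/w3c.png

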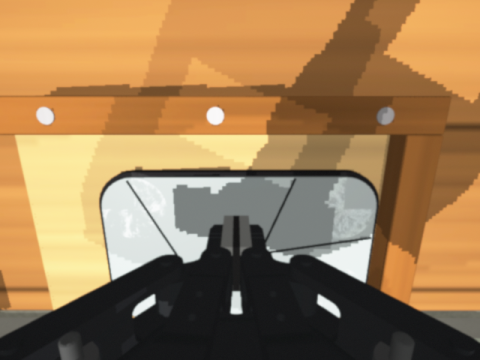

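The glass is following the finger: its rear edge, at row ~171, is now clear of the fence, and it is still square.

Request:
{"api": "drive_tool", "payload": {
  "commands": "0 -0.1 0 0 0; 0 -0.15 0 0 0; 0 -0.15 0 0 0; 0 -0.15 0 0 0; 0 -0.15 0 0 0; 0 -0.15 0 0 0; 0 -0.1 0 0 0; 0 0 0 0 0"
}}

```text
time: 16.35
tool_pos: [0.5018, -0.1456, 0.0352]
tool_rot: [0.001, -0.0, 1.0, -0.0]
contact_force: [-1.2, -0.1, 5.3]
gripper_width: 0.002
```

Request:
{"api": "drive_tool", "payload": {
  "commands": "0 -0.1 0 0 0; 0 -0.15 0 0 0; 0 -0.15 0 0 0; 0 -0.1 0 0 0; 0 -0.05 0 0 0; 0 0 0 -0.1 0; 0 0 0 -0.4 0; 0 0 0 -0.5 0"
}}

```text
time: 17.35
tool_pos: [0.5173, -0.145, 0.0648]
tool_rot: [-0.0, 0.0, 1.0, 0.0]
contact_force: [0.1, 0.6, -0.3]
gripper_width: 0.001
```

Run:
```python
from h import *
im,p=snap("wrist","pics/w4.png"); s=manip.state(); print(s["tool_pos"],s["contact_force"],p["xyz"],p["orientation"])
cv2.imwrite("pics/w4c.png",cv2.resize(im,(480,360),interpolation=3)[:,:,::-1])
```

```text
[ 0.51910857 -0.14576389  0.06755984] [2.19136181 0.92014748 1.41324817] [ 0.44776874 -0.14388943  0.20903013] [0.09919609 0.70014763 0.70004225 0.09946999]
```

View pics/w4c.png

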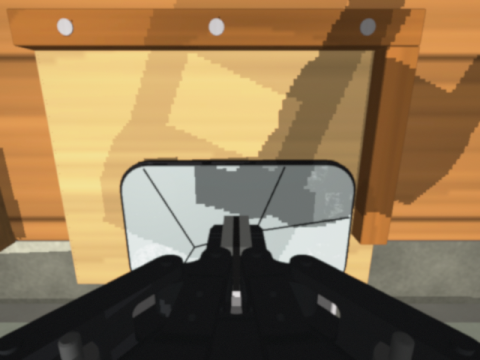

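Request:
{"api": "drive_tool", "payload": {
  "commands": "0 0.3 0 0 0; 0 0.7 0 0 0; 0 0.7 0 0 0; 0 0.6 0 0 0; 85 0 0 0 0; 85 0 0 0.2 0; 85 0 0 0.5 0; 85 0 0 0.5 0"
}}

```text
time: 18.4
tool_pos: [0.4485, -0.145, 0.0268]
tool_rot: [-0.0, -0.0, 1.0, 0.0]
contact_force: [-0.4, 0.7, 0.0]
gripper_width: 0.853
```

Run:
```python
from h import *
p={**manip.camera_params("wrist"),'xyz':np.array([0.44776874,-0.14388943,0.20903013]),'orientation':[0.09919609,0.70014763,0.70004225,0.09946999]}
k=4/3
for n,u,v,z in [("gB",240,160,.035),("gL",355,190,.035),("gR",121,190,.035),("fence in top",240,46,.043)]: print(n,w(p,u*k,v*k,z).round(3))
```

```text
gB [ 0.485 -0.141  0.035]
gL [ 0.505 -0.066  0.035]
gR [ 0.505 -0.219  0.035]
fence in top [ 0.42  -0.142  0.043]
```

Request:
{"api": "drive_tool", "payload": {
  "commands": "85 0 0 0 0; 85 0 0 0 0; 85 0 0 0.1 0; 85 0 0 0.05 0; 85 0 0 0.05 0; 85 0 0 0.03 0; 85 0 0 0 0; 85 0 0 0 0"
}}

```text
time: 19.4
tool_pos: [0.4486, -0.1452, 0.0214]
tool_rot: [0.0, 0.0, 1.0, -0.0]
contact_force: [0.0, -0.2, -0.8]
gripper_width: 0.995
```

Request:
{"api": "drive_tool", "payload": {
  "commands": "85 0 0 0.03 0; 85 0 0 0.03 0; 85 0 0 0.03 0; 85 0 0 0.03 0; 85 0 0 0 0; 85 0 0 0 0; 85 0 0 0 0; 85 0 0 0 0"
}}

```text
time: 20.4
tool_pos: [0.4486, -0.1452, 0.0177]
tool_rot: [0.0, -0.0, 1.0, -0.0]
contact_force: [-0.4, -0.3, -0.6]
gripper_width: 0.996
```

Request:
{"api": "drive_tool", "payload": {
  "commands": "85 -0.1 0 0 0; 85 -0.15 0 0 0; 85 -0.15 0 0 0; 85 -0.15 0 0 0; 85 -0.15 0 0 0; 85 -0.15 0 0 0; 85 -0.15 0 0 0; 85 -0.15 0 0 0"
}}

```text
time: 21.4
tool_pos: [0.4832, -0.1451, 0.0176]
tool_rot: [-0.0, 0.0, 1.0, 0.0]
contact_force: [-0.7, 0.2, 0.2]
gripper_width: 0.994
```

Run:
```python
from h import *
im,p=snap("wrist","pics/w5.png"); im2,_=snap("scene","pics/s5.png")
cv2.imwrite("pics/c5.png",np.hstack([cv2.resize(im,(400,300),interpolation=3),cv2.resize(im2[130:310,150:390],(400,300),interpolation=2)])[:,:,::-1])
```

```text
(no output)
```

View pics/c5.png

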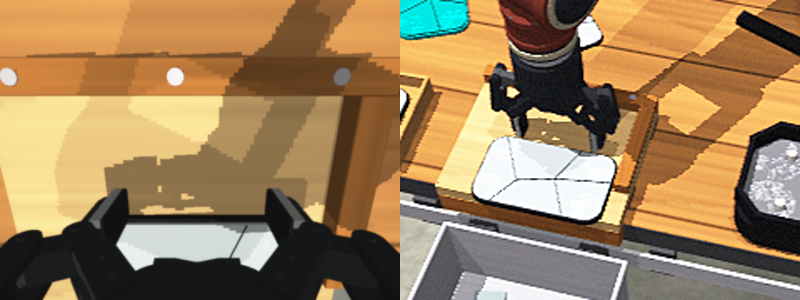

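The open fingers now bear on the glass's rear edge, which is nearly square. I'll push it on.

Request:
{"api": "drive_tool", "payload": {
  "commands": "85 -0.15 0 0 0; 85 -0.15 0 0 0; 85 -0.15 0 0 0; 85 -0.15 0 0 0; 85 -0.15 0 0 0; 85 -0.15 0 0 0; 85 -0.1 0 0 0; 85 0 0 0 0"
}}

```text
time: 22.5
tool_pos: [0.5135, -0.1452, 0.0179]
tool_rot: [0.0, -0.0, 1.0, -0.0]
contact_force: [-0.9, -0.4, 0.5]
gripper_width: 0.996
```

Run:
```python
from h import *
im,p=snap("wrist","pics/w6.png"); im2,_=snap("scene","pics/s6.png")
cv2.imwrite("pics/c6.png",np.hstack([cv2.resize(im,(400,300),interpolation=3),cv2.resize(im2[130:310,150:390],(400,300),interpolation=2)])[:,:,::-1])
```

```text
(no output)
```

View pics/c6.png

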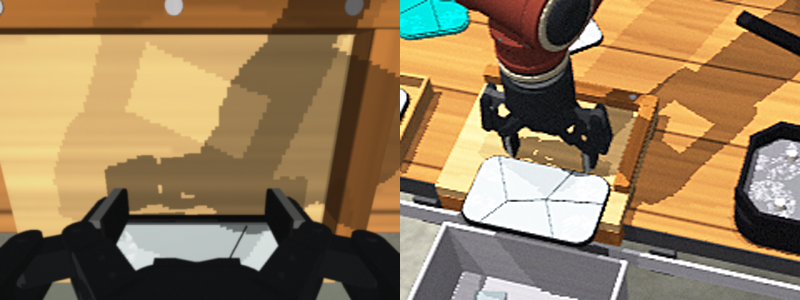

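Request:
{"api": "drive_tool", "payload": {
  "commands": "85 -0.15 0 0 0; 85 -0.15 0 0 0; 85 -0.15 0 0 0; 85 -0.15 0 0 0; 85 -0.15 0 0 0; 85 -0.15 0 0 0; 85 0 0 0 0; 85 0 0 0 0"
}}

```text
time: 23.6
tool_pos: [0.54, -0.1451, 0.0176]
tool_rot: [-0.0, -0.0, 1.0, 0.0]
contact_force: [0.5, 0.9, -0.0]
gripper_width: 0.996
```

Run:
```python
from h import *
im,p=snap("wrist","pics/w7.png"); im2,_=snap("scene","pics/s7.png")
cv2.imwrite("pics/c7.png",np.hstack([cv2.resize(im,(400,300),interpolation=3),cv2.resize(im2[130:430,150:390],(320,400),interpolation=2)[:300]])[:,:,::-1])
```

```text
(no output)
```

View pics/c7.png

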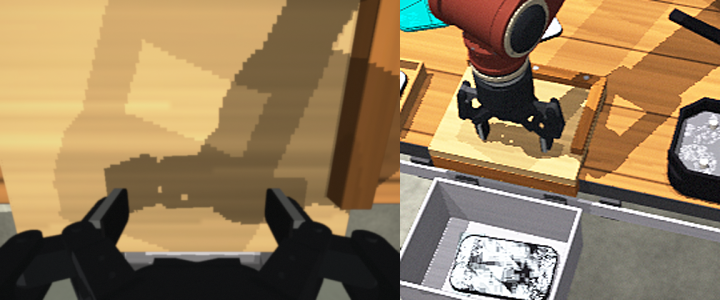

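The glass has dropped and lies in the bin, and the board is empty. I'll raise the arm clear, do one last check and hand in.

Request:
{"api": "drive_tool", "payload": {
  "commands": "85 0 0 -0.5 0; 85 0 0 -1 0; 85 0 0 -1 0; 85 0 0 -1 0; 85 0 0 -1 0; 85 0 0 -0.5 0; 85 0 0 0 0; 85 0 0 0 0"
}}

```text
time: 24.7
tool_pos: [0.5393, -0.1449, 0.1663]
tool_rot: [-0.001, 0.0, 1.0, 0.0]
contact_force: [-1.0, -0.5, -0.5]
gripper_width: 0.997
```

Run:
```python
from h import *
im2,_=snap("scene","pics/s8.png"); s=manip.state(); print(s["tool_pos"],s["contact_force"],s["time"])
```

```text
[ 0.53911919 -0.1447756   0.16595904] [-0.44186495  0.55459346 -0.28673206] 24.75
```

View pics/s8.png

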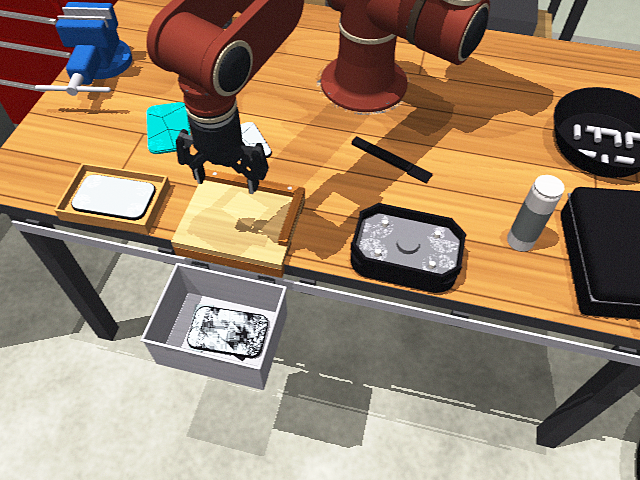

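The glass lies at around (230,330), flat in the bin under the board. The carton, housing, can and decoys have not moved.

```bash
python3 -c "
from plant import manip; print(manip.job_done())"
```

```text
the job is handed in; nothing more can be done
None
```

The cracked glass is in the scrap bin under the bench hook, and I handed the job in at about 24.8 s of the 72 s allowed.

- **Bin:** I pushed it along its rail from inside its right end wall, from y ≈ -0.05 to -0.15. That lines it up with the board, whose middle is at y ≈ -0.152.
- **Glass:** I dragged it clear of the fence with a light fingertip press; the force readings were 5 to 7 N down, with up to about 3 N sideways. I then nudged it from its rear edge with the open fingers, at about 1 N, until it tipped over the front edge.
- **Last checks:** The final picture shows the glass lying flat in the bin and the board empty. The carton, housing, can and the two other glass pieces look unmoved. The gripper is raised well clear and touching nothing.
- **Limits of the checks:** I read the force only at the end of each move, so a short peak in between would not show. The position estimates from the scene and top cameras differed by 1 to 2 cm, so I used the closer wrist view for the final lining up.

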